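Tap the stuck end bar of a tile mould loose

ROBOT

A 6-joint arm with a two-finger parallel gripper is mounted at the origin on the work surface. World frame = base frame: x ahead of the robot, y to its left, z up, the work surface at z = 0. Lengths are in m, angles in rad, forces in N, time in s.
With the tool pointing down it reaches from about 0.375 to 0.975 m from the base axis. Payload 3.8 kg.
Tool frame: the origin (TCP) lies midway between the tips of the shut fingers; the grasp point (between the pads) lies 19 mm behind it; z points along the fingers, y is the line along which they close (so a half turn about z gives the same grasp; the last joint's range is limited). The gripper opens to 85 mm and grips with 20 to 120 N. Pads are 22 mm wide; open, the fingers measure 114 mm over their backs; the gripper's body (76 mm by 85 mm) begins 54 mm behind the grasp point. The pads swing forward as they close: fully open they stand 13 mm farther back than shut.
Start: joints at [-1.264, 0.264, 1.604, -0, 1.274, -0.037], TCP at [0.228, -0.635, 0.231] pointing down, gripper open.
Joint ranges: [-2.63, 2.63], [-0.94, 2.18], [0.31, 2.57], [-1.31, 4.45], [0, 2.66], [-2.55, 2.55]. Speed limits (rad/s): [2.57, 2.57, 3.14, 3.14, 3.14, 3.14].

INTERFACE

Orientations are given as a rotation vector (axis times angle).
In Python, from workcell import bot gives the robot as it stands.
- The arm moves only by the tool jog_arm, never from a script. Its argument "motion" is a list of rows, each a list of 5 numbers: the opening, from -1 (shut) to 1 (fully open), then the shift along the tool's x, y, z in mm, then the turn about the tool's z in degrees. In form: [[claw, x, y, z, twist], ...]. A call has 1 to 10 rows; each row shifts and turns the commanded pose from where the row before left it, along the tool's axes as they then stand; what a row does not reach is not made up. A row lasts 1/12 s, in which the tool goes at most 41.7 mm and 7.16 degrees, less where a joint would pass 70% of its speed; a pose out of reach is approached as far as the arm can. A call with a gripper value outside its range is refused whole. The fingers move at their own pace and stop on an object; "force" is the grip in N (left out, the last holds). Time passes only in rows, so rows that do not move let the fingers close. It gives the time, the measured TCP pose, the force, the opening and the grip force at its end, in the units of the state.
- bot.read_state(): the state, without advancing time (a new reading comes with each control period).
- bot.read_camera(name): name is "scene" or "top" or "wrist"; returns (picture, depth): 400x640x3 uint8, red, green, blue; 400x640 float32, m along the optical axis (not along the pixel's ray), 0 where there is no reading.
- bot.get_calibration(name): a dict with "vfov" (degrees; the focal length in pixels is half the picture's height over the tangent of half this angle, whatever the lens; pixels are square), "cx", "cy" (the principal point, pixels), "dist" ([k1, k2, p1, p2, k3] as OpenCV has them; the pictures are not rectified), "rvec" (rotation vector, rad) and "tvec" (3), from world to camera coordinates, as OpenCV has them; the wrist camera has in their place "tool_from_camera" (4x4, takes a point from camera to tool coordinates, whose origin is the TCP and whose axes are the flange's). Camera axes: x right, y down, z forward; pixel columns grow to the right and rows downward; lengths in m; the calibration is good to about 2 mm. A picture is of the moment at which its call begins: read the wrist's pose just before it. get_calibration takes no time and is no camera call.
- bot.finish_job(): hands the job in; it is judged then, once.
The state is a dict: "time": time; "q": joint angles; "joint_vel": joint speeds; "joint_torque": joint torques, N m; "tool_pos": TCP position; "tcp_rot": TCP orientation; "wrist_force": force on the tool from outside, world axes, zero at the start; "torque": the same for the moment, N m; "width": opening from 0.0 (shut) to 1.0 (fully open); "grip_force": force on a finger pad.
Only numpy, scipy, OpenCV 4.12 (cv2) and the standard library are available. Lean on these libraries where they do the work, as an engineer would, in place of code of your own. Each camera call takes 0.05 s, during which the arm holds its last target. There are 200 camera calls.

TASK

The end bar of the tile mould is stuck with dried clay. Pick up the square-headed wooden mallet and, starting with the bar's left lug (left as seen from the robot), tap the two lugs by turns away from the robot, lightly, each tap driving its lug about 8 mm past the other one and never 15 mm or more past it, until the whole bar sits at least 20 mm further out than the stuck position and nearly square again (lugs within 8 mm of each other). Touch the bar with the mallet only, then stand the mallet upright on its head on the bench, clear of the mould, and let go.

Things in the scene. Friction and masses are not known exactly. Their poses are not given: they have to be found in the camera images.
- mould: Low wooden tile mould, fixed: plywood base 270 x 320 x 18 mm, light rails (tops 40 mm above the bench) at left, right and near end, a flat terracotta tile inside, far end open. The end bar lies across its middle; only the bar's two lugs rise above 40 mm. Origin: centre of the base's underside, on the bench. x: the way the bar slides out, away from the robot; y: left; z: up.
- lug_left (a point): Left lug (mould's +y) of the end bar: round upright wooden post, 30 mm in diameter, top 102 mm above the bench. This point is on its axis 82 mm above the bench. With the bar at slide 0 and square it is at x = 0, y = +85 mm in the mould.
- lug_right (a point): Right lug (mould's -y) of the end bar: the same post, 170 mm from the left one. This point is on its axis 82 mm above the bench. With the bar at slide 0 and square it is at x = 0, y = -85 mm in the mould.
- carriage (a joint): How far the middle of the end bar has slid out along the mould's x, m: 0 stuck position (starts 0 to 0.004), 0.045 end of travel. The bar is a light wooden batten 50 x 250 x 20 mm, top 40 mm above the bench. It is stiff and stays where it is left; a lug yields to about 5 to 15 N, faster pushes needing more.
- end_bar (a joint): Swing of the end bar about the vertical through its middle, rad: 0 square, positive when the left lug is further out than the right; 0.01 is 1.7 mm between the lugs; range -0.14 to 0.14, starts within 0.01. A tap on one lug moves that lug, the bar pivoting roughly about the other.
- mallet_handle (a point): Wooden mallet, about 0.36 kg, standing on its head, handle up. Head: beech block 110 x 60 x 65 mm (x, y, z); striking faces are its ends, 55 mm either side along x. Handle: dark, square 22 x 22 mm, from the head's middle up to 190 mm above the underside. This point: on the handle's axis, 150 mm above the underside; x along the head, z up.
Mind the look-alikes: they are no part of the job. What is shaped like the part that bears mallet_handle but blue or orange is not meant.

How it is judged:
By the outcome, as a careful person would: the job done as asked, in the order asked, and still so for the second after the job is handed in, with the robot touching nothing.
It also fails if it takes over 61 s, if anything falls off the work surface, if the arm or the gripper's body presses on something with over 40 N, if the wrist force passes 120 N, or if a joint passes its speed limit or range.

## Working session

There is one attempt and no reset: what is moved stays moved. The work goes in short steps, Python scripts to look and compute and a tool call to move; the robot and the scene stay as the last step left them, time stands still between calls to the robot, and variables do not carry over. Pictures are saved under pics/ and viewed, at most 10 in all, crops included, and the job is handed in when it is done.

Besides the shell and the picture viewer there is one more tool, called after "Emit:" as name(argument=value, ...) on one line, values as JSON. jog_arm: Moves the arm, as the interface text tells. Its arguments: {"type":"object","properties":{"motion":{"type":"array"},"force":{"type":"number"}},"required":["motion"]}

```bash
mkdir -p pics; cat > h.py <<'E'
import numpy as np, cv2
from workcell import bot
def cam(name):
    c=bot.get_calibration(name); f=200/np.tan(np.radians(c['vfov'])/2)
    K=np.array([[f,0,c['cx']],[0,f,c['cy']],[0,0,1]]); d=np.array(c['dist'],float)
    if 'rvec' in c:
        R=cv2.Rodrigues(np.array(c['rvec'],float))[0]; t=np.array(c['tvec'],float).ravel()
        Rw=R.T; o=-R.T@t
    else:
        s=bot.read_state(); T=np.array(c['tool_from_camera']); Rt=cv2.Rodrigues(np.array(s['tcp_rot'],float))[0]
        Rw=Rt@T[:3,:3]; o=Rt@T[:3,3]+np.array(s['tool_pos'])
    return K,d,Rw,o
def rays(C,px):
    K,d,Rw,o=C
    u=cv2.undistortPoints(np.array(px,float).reshape(-1,1,2),K,d).reshape(-1,2)
    return np.c_[u,np.ones(len(u))]@Rw.T
def onplane(C,px,z):
    r=rays(C,px); o=C[3]; return o+r*((z-o[2])/r[:,2])[:,None]
def bydepth(C,px,dep): return C[3]+rays(C,px)*np.array(dep).reshape(-1,1)
def save(n,im): cv2.imwrite('pics/'+n,im[...,::-1])
def snap(name):
    C=cam(name); im,d=bot.read_camera(name); return C,im,d
E
python3 - <<'E'
from h import *
for n in('scene','top'):
    C,im,d=snap(n); save(n+'0.png',im); np.savez(n+'0.npz',im=im,d=d); print(n,C[3],C[2][:,2])
print(bot.read_state())
E
```

```text
scene [ 1.13417847 -0.55482526  0.75889722] [-0.60896395  0.55118103 -0.57040545]
top [0.32573027 0.07663978 1.15470173] [ 0.12888518 -0.00775883 -0.99162917]
{'time': 0.1, 'q': array([-1.26389948e+00,  2.64723549e-01,  1.60524580e+00, -1.25460883e-05,
        1.27368834e+00, -3.68642668e-02]), 'joint_vel': array([ 1.53765034e-03, -2.68668278e-03, -4.71640276e-03, -1.31417465e-04,
       -4.32261254e-05, -7.92133716e-04]), 'joint_torque': array([-2.88935580e-04, -5.16707468e+01, -3.68589878e+01,  2.84924596e-05,
        6.30832030e-03, -2.07248678e-05]), 'tool_pos': array([ 0.22731304, -0.63487231,  0.23005118]), 'tcp_rot': array([-3.09328534e+00, -5.36979848e-01,  4.55000795e-04]), 'wrist_force': array([0.18180959, 0.61979303, 0.93585163]), 'torque': array([-0.04064791, -0.03577664,  0.02279213]), 'grip_force': 0.0, 'width': 1.0019888227841638}
```

View pics/scene0.png

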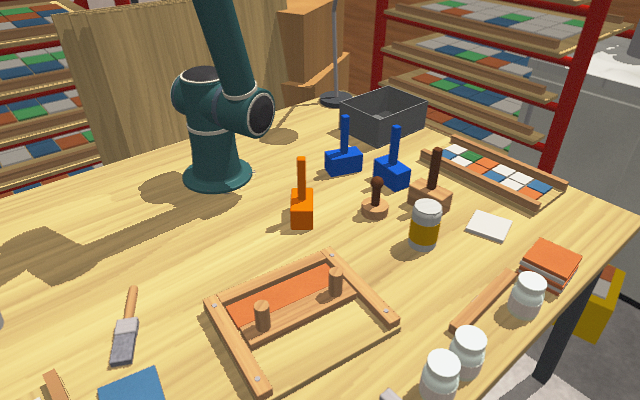

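View pics/top0.png

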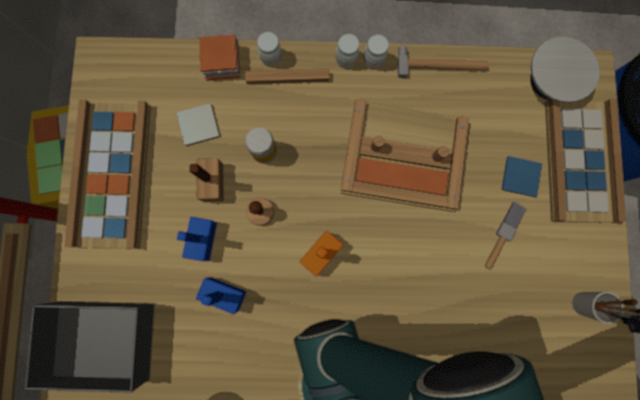

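The top view shows up = +x, left = +y. Candidates for the mallet (scene px / top px):
- wooden mallet with a dark square handle: (432,190) / (207,180)
- orange mallet: (302,200) / (322,253)
- blue mallets: (394,165) / (198,240) and (344,155) / (220,295)
- wooden round stamp with a knob: (376,200) / (260,211)

I choose the wooden one at scene (432,190). The lugs in the top view are left (378,145) and right (443,155).

```bash
python3 - <<'E'
from h import *
z=np.load('top0.npz'); im,d=z['im'],z['d']; C=cam('top')
v,u=np.mgrid[0:400,0:640]; P=bydepth(C,np.c_[u.ravel(),v.ravel()],d.ravel()).reshape(400,640,3)
def reg(u0,u1,v0,v1,za,zb):
    m=np.zeros((400,640),bool); m[v0:v1,u0:u1]=1; m&=(d>0)&(P[...,2]>za)&(P[...,2]<zb); return P[m]
h=reg(190,228,152,206,.055,.075); r=cv2.minAreaRect((h[:,:2]*1000).astype(np.float32)); print('head',r,np.median(h[:,2]),len(h))
print(cv2.boxPoints(r))
t=reg(185,228,152,206,.17,.21); print('handle top',t.mean(0),t.min(0),t.max(0),len(t))
for n,a in dict(L=(365,395,130,160),R=(428,456,142,170)).items():
    q=reg(*a,.09,.115); print(n,q.mean(0),q.min(0),q.max(0),len(q))
    w=onplane(C,[[0,0]],.1)
q=reg(338,472,95,215,.03,.047); r=cv2.minAreaRect((q[:,:2]*1000).astype(np.float32)); print('mould',r,cv2.boxPoints(r))
q=reg(230,290,100,225,.02,.3); print('near objs h',q[:,2].max(), q.min(0),q.max(0))
s=np.load('scene0.npz')['im']
save('crop1.png',np.hstack([cv2.resize(s[120:230,330:480],(0,0),fx=2.6,fy=2.6),cv2.resize(im[120:230,160:310],(0,0),fx=2.6,fy=2.6)]))
E
```

```text
head ((533.716064453125, 367.76190185546875), (110.07254028320312, 61.24186325073242), 4.873569011688232) 0.06566396259709029 773
[[476.27728 393.5964 ]
 [481.4803  332.57596]
 [591.15485 341.9274 ]
 [585.95184 402.94785]]
handle top [0.5322327  0.36646804 0.18711167] [0.52223907 0.35717961 0.17028945] [0.54356729 0.37781685 0.19430696] 106
L [ 0.63387207 -0.07836151  0.10223677] [ 0.62061242 -0.09212012  0.09140724] [ 0.6485109  -0.06405574  0.10834959] 114
R [ 0.61081762 -0.24639255  0.102334  ] [ 0.59716962 -0.26165946  0.09003498] [ 0.62500942 -0.23375947  0.10732173] 117
mould ((621.2092895507812, -164.1189422607422), (322.6576232910156, 261.5066223144531), 81.8427963256836) [[ 468.888    -305.26297 ]
 [ 727.74884  -342.36804 ]
 [ 773.5306    -22.974915]
 [ 514.66974    14.130157]]
near objs h 0.12692545882427875 [0.41723388 0.19169491 0.02014038] [0.65681835 0.2686843  0.12692546]
```

View pics/crop1.png

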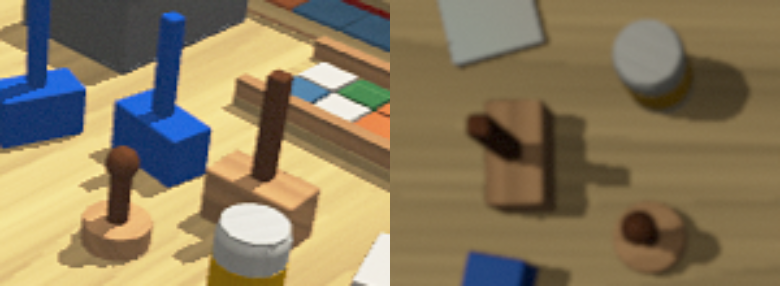

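The crop confirms the choice: a beech head with a dark square handle, measuring 110 x 61 mm with its top at 66 mm and the handle end at about 190 mm. The lug spacing comes out at 169.6 mm with tops at 102 mm, and the mould yaw is about -8.2°.

```bash
cat > plan.py <<'E'
from h import *
# yaw = world angle of tool x, tool pointing down
def pose(s=None):
    s=s or bot.read_state(); R=cv2.Rodrigues(np.array(s['tcp_rot'],float))[0]
    return np.array(s['tool_pos']),np.degrees(np.arctan2(R[1,0],R[0,0])),R
def plan(ways,claw,step=38,start=None):
    p,y=(pose()[:2] if start is None else start); out=[]
    for w in ways:
        q,yw=np.array(w[:3]),w[3]; n=int(max(np.ceil(1000*np.linalg.norm(q-p)/step),np.ceil(abs(yw-y)/7-1e-6),1))
        for k in range(n):
            d=(q-p)*1000/(n-k); t=-(yw-y)/(n-k); a=np.radians(y); c,s=np.cos(a),np.sin(a)
            r=[claw,*np.round([d[0]*c+d[1]*s, d[0]*s-d[1]*c, -d[2],t]).astype(int).tolist()]
            p=p+np.array([c*r[1]+s*r[2],s*r[1]-c*r[2],-r[3]])/1000; y-=r[4]; out.append(r)
    for i in range(0,len(out),10): print(out[i:i+10])
    print('end',p,y)
E
python3 - <<'E'
from plan import *
p,y,R=pose(); print(p,y,R[:,2])
plan([(.5,-.35,.28,50),(.532,.367,.28,94.9)],1,40)
E
```

```text
[ 0.22731304 -0.63487231  0.23005118] 19.696268245292796 [-6.35287718e-04  1.96492582e-03 -9.99997868e-01]
[[1, 35, -18, -5, -3], [1, 36, -16, -5, -3], [1, 37, -14, -5, -3], [1, 38, -12, -5, -3], [1, 38, -10, -5, -3], [1, 39, -8, -5, -3], [1, 39, -6, -5, -3], [1, 39, -3, -5, -3], [1, 39, -2, -5, -3], [1, 39, 1, -5, -3]]
[[1, 32, -24, 0, -3], [1, 33, -23, 0, -2], [1, 34, -22, 0, -3], [1, 35, -20, 0, -2], [1, 35, -19, 0, -3], [1, 36, -17, 0, -2], [1, 37, -15, 0, -3], [1, 37, -13, 0, -2], [1, 38, -12, 0, -3], [1, 39, -10, 0, -2]]
[[1, 39, -9, 0, -3], [1, 39, -7, 0, -2], [1, 39, -5, 0, -3], [1, 40, -3, 0, -2], [1, 40, -2, 0, -3], [1, 40, 0, 0, -2], [1, 40, 1, 0, -3], [1, 39, 4, 0, -2]]
end [0.53221128 0.36709953 0.28005118] 94.6962682452928
```

Emit:
jog_arm(motion=[[1,35,-18,-5,-3],[1,36,-16,-5,-3],[1,37,-14,-5,-3],[1,38,-12,-5,-3],[1,38,-10,-5,-3],[1,39,-8,-5,-3],[1,39,-6,-5,-3],[1,39,-3,-5,-3],[1,39,-2,-5,-3],[1,39,1,-5,-3]])

```text
time: 0.93
tool_pos: [0.5007, -0.3492, 0.2811]
tcp_rot: [-2.848, -1.324, 0.001]
wrist_force: [0.6, -0.0, -0.3]
width: 1.002
grip_force: 0.0
```

Emit:
jog_arm(motion=[[1,32,-24,0,-3],[1,33,-23,0,-2],[1,34,-22,0,-3],[1,35,-20,0,-2],[1,35,-19,0,-3],[1,36,-17,0,-2],[1,37,-15,0,-3],[1,37,-13,0,-2],[1,38,-12,0,-3],[1,39,-10,0,-2]])

```text
time: 1.77
tool_pos: [0.5178, 0.0503, 0.281]
tcp_rot: [-2.495, -1.909, 0.001]
wrist_force: [1.0, 0.4, 0.6]
width: 1.001
grip_force: 0.0
```

Emit:
jog_arm(motion=[[1,39,-9,0,-3],[1,39,-7,0,-2],[1,39,-5,0,-3],[1,40,-3,0,-2],[1,40,-2,0,-3],[1,40,0,0,-2],[1,40,1,0,-3],[1,39,4,0,-2],[1,0,0,0,0],[1,0,0,0,0]])

```text
time: 2.6
tool_pos: [0.5315, 0.3683, 0.2799]
tcp_rot: [-2.124, -2.314, 0.003]
wrist_force: [0.3, -0.5, 0.1]
width: 1.002
grip_force: 0.0
```

```bash
python3 - <<'E'
from plan import *
print(pose()[:2],bot.read_state()['time'])
C,im,d=snap('wrist'); save('w1.png',im); np.savez('w1.npz',im=im,d=d)
v,u=np.mgrid[0:400,0:640]; P=bydepth(C,np.c_[u.ravel(),v.ravel()],d.ravel()).reshape(400,640,3)
near=(abs(P[...,0]-.533)<.08)&(abs(P[...,1]-.367)<.08)&(d>0)
h=P[near&(P[...,2]>.055)&(P[...,2]<.075)]; r=cv2.minAreaRect((h[:,:2]*1000).astype(np.float32)); print(r,np.median(h[:,2]))
t=P[near&(P[...,2]>.18)&(P[...,2]<.2)]; print(t.mean(0) if len(t) else 0,t.min(0),t.max(0),len(t))
E
```

```text
(array([0.53154209, 0.36826046, 0.27989675]), np.float64(94.88372047062641)) 2.6
((533.704833984375, 368.2846374511719), (110.2037582397461, 59.94430160522461), 4.008697032928467) 0.06466333556551929
[0.53324198 0.37001946 0.1886316 ] [0.52214803 0.35674551 0.18020718] [0.54477365 0.37982785 0.19154155] 827
```

View pics/w1.png

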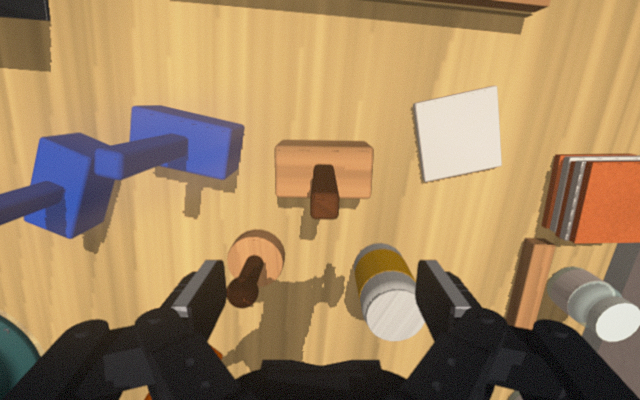

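The wrist view shows the mallet handle end at (323,205), centred between the fingers at about (322,300), with its head square to them. The jar and the stamp are clear of the fingers, so I can descend.

Emit:
jog_arm(motion=[[1,0,2,37,0],[1,0,0,37,0],[1,0,0,37,0],[1,0,0,25,0],[1,0,0,13,0],[1,0,0,0,0],[0,0,0,0,0],[-0.5,0,0,0,0],[-1,0,0,0,0],[-1,0,0,0,0]], force=100)

```text
time: 3.48
tool_pos: [0.5359, 0.3674, 0.135]
tcp_rot: [2.128, 2.31, 0.007]
wrist_force: [-0.1, -0.5, 0.2]
width: 0.454
grip_force: 0.0
```

Emit:
jog_arm(motion=[[-1,0,0,0,0],[-1,0,0,0,0],[-1,0,0,0,0],[-1,0,0,0,0],[-1,0,0,0,0],[-1,0,0,0,0]])

```text
time: 3.98
tool_pos: [0.5348, 0.3672, 0.1341]
tcp_rot: [2.128, 2.311, 0.003]
wrist_force: [-2.7, -1.7, 6.2]
width: 0.246
grip_force: 98.4
```

```bash
python3 - <<'E'
from plan import *
p,y,R=pose(); print(p,y,R[:,2],bot.read_state()['wrist_force'])
plan([(.535,.367,.31,y),(.525,-.0624,.31,81.84),(.525,-.0624,.186,81.84)],-1,38)
E
```

```text
[0.5347633  0.36715772 0.13413968] 94.71033445442126 [ 1.40303730e-03  9.67057474e-04 -9.99998548e-01] [-2.67123502 -1.71177146  6.20054406]
[[-1, 0, 0, -35, 0], [-1, 0, 0, -35, 0], [-1, 0, 0, -35, 0], [-1, 0, 0, -35, 0], [-1, 0, 0, -36, 0], [-1, -36, -4, 0, 1], [-1, -36, -3, 0, 1], [-1, -36, -2, 0, 1], [-1, -36, -2, 0, 1], [-1, -36, -1, 0, 1]]
[[-1, -36, -1, 0, 1], [-1, -36, 0, 0, 1], [-1, -35, 1, 0, 1], [-1, -36, 1, 0, 1], [-1, -35, 2, 0, 1], [-1, -35, 2, 0, 1], [-1, -36, 3, 0, 2], [-1, 0, 0, 31, 0], [-1, 0, 0, 31, 0], [-1, 0, 0, 31, 0]]
[[-1, 0, 0, 31, 0]]
end [ 0.52501568 -0.06246972  0.18613968] 81.71033445442126
```

Emit:
jog_arm(motion=[[-1,0,0,-15,0],[-1,0,0,-35,0],[-1,0,0,-36,0],[-1,0,0,-36,0],[-1,0,0,-36,0],[-1,0,0,-18,0],[-1,-18,-2,0,1],[-1,-36,-4,0,1],[-1,-36,-3,0,1],[-1,-36,-2,0,1]])

```text
time: 4.82
tool_pos: [0.5285, 0.2384, 0.3062]
tcp_rot: [-2.207, -2.235, 0.005]
wrist_force: [0.6, -0.5, -4.1]
width: 0.244
grip_force: 98.5
```

Emit:
jog_arm(motion=[[-1,-36,-2,0,1],[-1,-36,-1,0,1],[-1,-36,0,0,1],[-1,-36,0,0,1],[-1,-36,1,0,1],[-1,-36,1,0,1],[-1,-36,2,0,1],[-1,-36,2,0,1],[-1,-16,1,0,1],[-1,0,0,0,0]])

```text
time: 5.65
tool_pos: [0.5161, -0.0677, 0.3063]
tcp_rot: [-2.381, -2.048, 0.006]
wrist_force: [-0.3, 0.7, -3.7]
width: 0.242
grip_force: 98.5
```

```bash
cat > lugs.py <<'E'
from plan import *
ex=np.array([.9899,-.1419]); 
def look(name,tag=None):
    C,im,d=snap(name)
    if tag: save(tag,im)
    v,u=np.mgrid[0:400,0:640]; P=bydepth(C,np.c_[u.ravel(),v.ravel()],d.ravel()).reshape(400,640,3); P[d<=0]=9
    return C,im,P
def lugs(P,za=.094,zb=.110):
    for n,c in (('L',(.64,-.079)),('R',(.617,-.248))):
        m=(P[...,2]>za)&(P[...,2]<zb)&(np.hypot(P[...,0]-c[0],P[...,1]-c[1])<.04)
        q=P[m]
        if len(q)<20: print(n,len(q)); continue
        x=(q[:,:2]*1000).astype(np.float32); (cc,r)=cv2.minEnclosingCircle(x); cc=np.array(cc)
        print(n,len(q),'c',cc.round(1),'r',round(r,1),'mean',q.mean(0).round(4),'along',round(float(cc@ex),1), round(float(q[:,:2].mean(0)@ex*1000),1))
E
python3 - <<'E'
from lugs import *
p,y,R=pose(); s=bot.read_state(); print(p,y,R[:,2],s['wrist_force'],s['grip_force'],s['width'])
for n in ('top','scene','wrist'):
    print(n); C,im,P=look(n,n+'2.png'); lugs(P)
plan([(.525,-.0624,.186,81.84)],-1,38)
E
```

```text
[ 0.51607708 -0.06769336  0.30627274] 81.39182194997454 [-0.00340405 -0.00184204 -0.99999251] [-0.27571479  0.66456053 -3.66101078] 98.5342526435852 0.2421959414864493
top
L 65 c [634.7 -74.9] r 14.4 mean [ 0.6341 -0.0736  0.1028] along 638.9 638.1
R 113 c [ 612.3 -247.7] r 15.6 mean [ 0.6111 -0.2466  0.1027] along 641.3 639.9
scene
L 156 c [636.4 -82.1] r 15.2 mean [ 0.6379 -0.0835  0.1012] along 641.6 643.3
R 186 c [ 612.7 -249.5] r 15.1 mean [ 0.6143 -0.251   0.1014] along 641.9 643.7
wrist
L 608 c [635.3 -81.7] r 15.0 mean [ 0.6345 -0.0808  0.1015] along 640.5 639.5
R 41 c [ 605.7 -238.2] r 7.7 mean [ 0.6044 -0.2376  0.098 ] along 633.4 632.0
[[-1, 1, 2, 30, 0], [-1, 0, 2, 30, 0], [-1, 1, 2, 30, 0], [-1, 0, 2, 31, 0]]
end [ 0.52513766 -0.06273984  0.18594796] 81.66053090835628
```

View pics/wrist2.png

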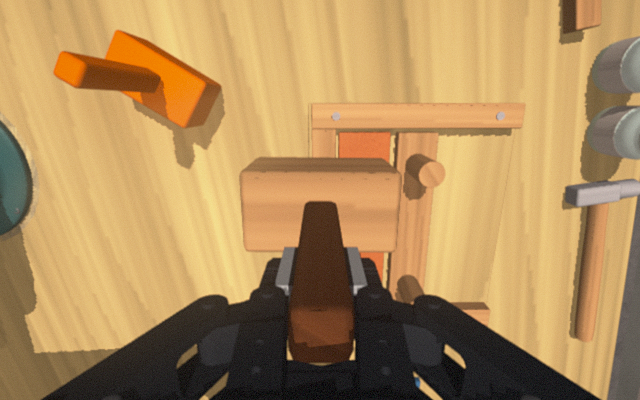

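The wrist view shows the mallet upright in the grip with its head centred at (320,205) and the left lug top at (432,172). The scene camera sees both lugs without obstruction, so I will track them with it: square within noise, 641.6 and 641.9 mm along the mould's x. Next I move into place behind the left lug.

Emit:
jog_arm(motion=[[-1,0,1,20,0],[-1,0,2,35,0],[-1,0,2,35,0],[-1,0,2,20,0],[-1,0,2,10,0],[-1,0,0,0,0],[-1,0,0,0,0]])

```text
time: 6.38
tool_pos: [0.527, -0.0642, 0.1884]
tcp_rot: [-2.375, -2.056, 0.0]
wrist_force: [0.5, 0.6, -3.3]
width: 0.239
grip_force: 98.5
```

```bash
python3 - <<'E'
from lugs import *
ey=np.array([.1419,.9899])
p,y,R=pose(); s=bot.read_state(); print(p,y,R[:,2],s['wrist_force'],s['torque'],'along',p[:2]@ex,'lat',p[:2]@ey, 'lugs lat',np.array([.6355,-.0805])@ey,np.array([.6122,-.2485])@ey)
C,im,P=look('scene'); lugs(P); 
C,im,P=look('wrist'); lugs(P)
near=(np.hypot(P[...,0]-p[0],P[...,1]-p[1])<.08)&(P[...,2]>.10)&(P[...,2]<.13)
h=P[near]; print(len(h),np.median(h[:,2]),(h[:,:2]@ex).max(), np.percentile(h[:,:2]@ex,[.5,99.5]),np.percentile(h[:,:2]@ey,[.5,99.5]))
E
```

```text
[ 0.5269554  -0.06422408  0.18844049] 81.77704564022133 [-3.90635289e-04  2.30099451e-04 -9.99999897e-01] [ 0.52838356  0.62788094 -3.28200509] [-0.0097124  -0.00565531 -0.02903705] along 0.5307465438634947 lat 0.011199554704915637 lugs lat 0.01049049999999999 -0.15911897
L 153 c [635.2 -82.3] r 15.7 mean [ 0.6378 -0.0834  0.1013] along 640.5 643.2
R 187 c [ 611.7 -250.1] r 15.8 mean [ 0.6144 -0.2508  0.1013] along 641.0 643.8
L 1221 c [634.8 -81.3] r 14.7 mean [ 0.6337 -0.0799  0.1012] along 640.0 638.6
R 122 c [ 603.8 -253.4] r 11.3 mean [ 0.6016 -0.2535  0.1012] along 633.7 631.5
11370 0.12026992470080698 0.5860914699551285 [0.47699776 0.5847542 ] [-0.01575036  0.04240674]
```

Emit:
jog_arm(motion=[[-1,0,8,0,0],[-1,0,12,0,0],[-1,0,10,0,0],[-1,0,4,0,0],[-1,0,3,0,0],[-1,0,3,0,0],[-1,0,3,0,0],[-1,0,0,0,0]])

```text
time: 7.15
tool_pos: [0.5685, -0.0712, 0.1879]
tcp_rot: [-2.375, -2.053, 0.003]
wrist_force: [-2.8, 0.9, -1.4]
width: 0.247
grip_force: 99.0
```

```bash
cat > chk.py <<'E'
from lugs import *
ey=np.array([.1419,.9899])
p,y,R=pose(); s=bot.read_state(); print(s['time'],p,y,s['wrist_force'],'along',(p[:2]@ex).round(4),'lat',(p[:2]@ey).round(4))
C,im,P=look('scene')
a=[]
for c,b in (((.64,-.085),643.25),((.617,-.252),643.75)):
    best=None
    c=np.array(c)
    for _ in range(3):
        m=(P[...,2]>.094)&(P[...,2]<.108)&(abs((P[...,:2]-c)@ey)<.022)&(abs((P[...,:2]-c)@ex)<.022)
        # keep posts only: the mallet's head top lies at z>0.11
        c=P[m][:,:2].mean(0)
    a.append(round(float(c@ex*1000-b),1)); print(m.sum(),c.round(4),end=' ')
print('adv L,R',a)
E
python3 chk.py
```

```text
7.15 [ 0.56845578 -0.07115804  0.18789888] 81.69646111504592 [-2.84387499  0.87078884 -1.39500545] along 0.5728 lat 0.0102
218 [ 0.6331 -0.0831] 186 [ 0.6144 -0.2509] adv L,R [-4.8, 0.0]
```

```bash
cat > chk.py <<'E'
from lugs import *
ey=np.array([.1419,.9899])
def adv(P,b=(0,0)):
    a=[]
    for c,bb in zip(((.64,-.085),(.617,-.252)),b):
        c=np.array(c); m=(P[...,2]>.092)&(P[...,2]<.108)&(abs((P[...,:2]-c)@ey)<.022)&(abs((P[...,:2]-c)@ex-.01)<.045)
        q=np.sort(P[m][:,:2]@ex)*1000; a.append(round(float(q[-90:-4].mean()-bb),1))
    return a
z=np.load('scene0.npz'); C=cam('scene'); v,u=np.mgrid[0:400,0:640]
P=bydepth(C,np.c_[u.ravel(),v.ravel()],z['d'].ravel()).reshape(400,640,3); P[z['d']<=0]=9
B=adv(P)
p,y,R=pose(); s=bot.read_state(); print(s['time'],p,round(y,1),s['wrist_force'].round(1),'along',(p[:2]@ex).round(4),'lat',(p[:2]@ey).round(4))
C,im,P=look('scene','last.png'); print(B,'adv L,R',adv(P,B))
C,im,P=look('scene'); print('again',adv(P,B))
E
python3 chk.py
```

```text
7.2 [ 0.56844535 -0.07115016  0.18790296] 81.7 [-2.8  1.  -2.8] along 0.5728 lat 0.0102
[649.1, 651.6] adv L,R [0.6, -0.4]
again [1.1, -0.2]
```

Emit:
jog_arm(motion=[[-1,0,3,0,0],[-1,0,3,0,0],[-1,0,0,0,0]])

```text
time: 7.55
tool_pos: [0.5742, -0.0717, 0.1879]
tcp_rot: [-2.375, -2.053, 0.002]
wrist_force: [-3.9, 1.6, -2.1]
width: 0.243
grip_force: 99.0
```

```bash
python3 chk.py
```

```text
7.55 [ 0.5742007  -0.07174707  0.18794511] 81.7 [-3.9  1.6 -2.1] along 0.5786 lat 0.0105
[649.1, 651.6] adv L,R [6.5, 0.1]
again [6.7, -0.0]
```

Emit:
jog_arm(motion=[[-1,0,1,0,0],[-1,0,0,0,0],[-1,0,-10,0,0],[-1,0,-20,0,0],[-1,0,-10,0,0],[-1,0,0,0,0]])

```text
time: 8.15
tool_pos: [0.535, -0.0664, 0.1883]
tcp_rot: [2.376, 2.054, 0.0]
wrist_force: [0.0, 0.3, -3.4]
width: 0.242
grip_force: 98.9
```

```bash
python3 chk.py
```

```text
8.15 [ 0.53501099 -0.06639117  0.1882753 ] 81.7 [ 0.   0.3 -3.4] along 0.539 lat 0.0102
[649.1, 651.6] adv L,R [8.3, 0.1]
again [8.5, -0.0]
```

Emit:
jog_arm(motion=[[-1,-18,0,0,0],[-1,-36,0,0,0],[-1,-36,0,0,0],[-1,-36,0,0,0],[-1,-30,0,0,0],[-1,-14,0,0,0],[-1,0,0,0,0]])

```text
time: 8.83
tool_pos: [0.5127, -0.2385, 0.1888]
tcp_rot: [2.378, 2.049, -0.0]
wrist_force: [0.5, 0.0, -3.5]
width: 0.245
grip_force: 98.8
```

Emit:
jog_arm(motion=[[-1,0,8,0,0],[-1,0,12,0,0],[-1,0,8,0,0],[-1,0,4,0,0],[-1,0,3,0,0],[-1,0,3,0,0],[-1,0,3,0,0],[-1,0,3,0,0],[-1,0,0,0,0]])

```text
time: 9.58
tool_pos: [0.5549, -0.2405, 0.1881]
tcp_rot: [-2.373, -2.055, 0.004]
wrist_force: [-3.7, -1.2, -0.4]
width: 0.247
grip_force: 99.3
```

```bash
python3 chk.py
```

```text
9.5833 [ 0.55488849 -0.24046613  0.18806371] 81.8 [-3.7 -1.2 -0.4] along 0.5834 lat -0.1593
[649.1, 651.6] adv L,R [8.8, 10.7]
again [9.0, 10.7]
```

Emit:
jog_arm(motion=[[-1,0,3,0,0],[-1,0,2,0,0],[-1,0,0,0,0]])

```text
time: 9.93
tool_pos: [0.56, -0.2415, 0.188]
tcp_rot: [-2.375, -2.055, 0.002]
wrist_force: [-3.5, -1.3, -1.5]
width: 0.243
grip_force: 99.3
```

```bash
python3 chk.py
```

```text
9.9333 [ 0.56001973 -0.24153896  0.18803601] 81.7 [-3.5 -1.3 -1.5] along 0.5886 lat -0.1596
[649.1, 651.6] adv L,R [9.2, 16.5]
again [9.4, 15.9]
```

Emit:
jog_arm(motion=[[-1,0,1,0,0],[-1,0,0,0,0],[-1,0,-10,0,0],[-1,0,-20,0,0],[-1,0,-10,0,0],[-1,0,0,0,0]])

```text
time: 10.53
tool_pos: [0.5204, -0.2355, 0.1882]
tcp_rot: [-2.377, -2.054, -0.001]
wrist_force: [-0.3, 0.9, -3.0]
width: 0.242
grip_force: 99.1
```

Emit:
jog_arm(motion=[[-1,18,0,0,0],[-1,36,0,0,0],[-1,36,0,0,0],[-1,36,0,0,0],[-1,30,0,0,0],[-1,14,0,0,0],[-1,0,0,0,0]])

```text
time: 11.12
tool_pos: [0.5479, -0.0644, 0.1888]
tcp_rot: [2.373, 2.058, 0.006]
wrist_force: [-0.6, -0.1, -3.5]
width: 0.244
grip_force: 98.9
```

```bash
python3 chk.py
```

```text
11.1167 [ 0.54787192 -0.06438371  0.1887967 ] 81.9 [-0.6 -0.1 -3.5] along 0.5515 lat 0.014
[649.1, 651.6] adv L,R [9.6, 17.8]
again [9.7, 17.7]
```

Emit:
jog_arm(motion=[[-1,-1,8,0,0],[-1,0,11,0,0],[-1,0,7,0,0],[-1,0,4,0,0],[-1,0,3,0,0],[-1,0,3,0,0],[-1,0,3,0,0],[-1,0,3,0,0],[-1,0,0,0,0]])

```text
time: 11.97
tool_pos: [0.5869, -0.075, 0.1878]
tcp_rot: [-2.375, -2.052, 0.003]
wrist_force: [-4.3, 0.4, -0.3]
width: 0.246
grip_force: 99.5
```

```bash
python3 chk.py
```

```text
11.9667 [ 0.58692728 -0.07504212  0.1878413 ] 81.7 [-4.3  0.4 -0.3] along 0.5916 lat 0.009
[649.1, 651.6] adv L,R [19.9, 17.5]
again [20.2, 17.5]
```

Lead is about 2.5 mm, so I push 5 to 6 mm more and retreat.

Emit:
jog_arm(motion=[[-1,0,3,0,0],[-1,0,3,0,0],[-1,0,0,0,0],[-1,0,-10,0,0],[-1,0,-20,0,0],[-1,0,-12,0,0],[-1,0,0,0,0]])

```text
time: 12.65
tool_pos: [0.5499, -0.0695, 0.1879]
tcp_rot: [-2.376, -2.054, 0.001]
wrist_force: [-0.2, -0.2, -3.8]
width: 0.247
grip_force: 99.2
```

```bash
python3 chk.py
```

```text
12.65 [ 0.54993489 -0.06953671  0.18789123] 81.7 [-0.2 -0.2 -3.8] along 0.5542 lat 0.0092
[649.1, 651.6] adv L,R [26.2, 17.6]
again [25.9, 17.7]
```

Emit:
jog_arm(motion=[[-1,-18,0,0,0],[-1,-36,0,0,0],[-1,-36,0,0,0],[-1,-36,0,0,0],[-1,-30,0,0,0],[-1,-14,0,0,0],[-1,0,0,0,0]])

```text
time: 13.33
tool_pos: [0.5282, -0.2418, 0.1887]
tcp_rot: [2.378, 2.049, -0.0]
wrist_force: [-0.0, 0.1, -3.6]
width: 0.242
grip_force: 99.0
```

Emit:
jog_arm(motion=[[-1,0,8,0,0],[-1,0,12,0,0],[-1,0,8,0,0],[-1,0,4,0,0],[-1,0,3,0,0],[-1,0,3,0,0],[-1,0,3,0,0],[-1,0,3,0,0],[-1,0,0,0,0]])

```text
time: 14.08
tool_pos: [0.5704, -0.2437, 0.188]
tcp_rot: [-2.373, -2.055, 0.004]
wrist_force: [-4.1, 0.6, -1.0]
width: 0.246
grip_force: 99.6
```

```bash
python3 chk.py
```

```text
14.0833 [ 0.57042738 -0.24374529  0.18804708] 81.8 [-4.1  0.6 -1. ] along 0.5993 lat -0.1603
[649.1, 651.6] adv L,R [26.5, 26.8]
again [26.3, 26.9]
```

Lead is about 0.5 mm. Both lugs are past 20 mm, so I push about 6 mm more, enough for a proper tap while staying within 8 mm.

Emit:
jog_arm(motion=[[-1,0,3,0,0],[-1,0,2,0,0],[-1,0,0,0,0]])

```text
time: 14.43
tool_pos: [0.5756, -0.2448, 0.188]
tcp_rot: [-2.375, -2.054, 0.002]
wrist_force: [-4.9, -1.0, -0.6]
width: 0.244
grip_force: 99.5
```

```bash
python3 chk.py
```

```text
14.4333 [ 0.57562431 -0.24484299  0.18797973] 81.7 [-4.9 -1.  -0.6] along 0.6046 lat -0.1607
[649.1, 651.6] adv L,R [27.0, 31.9]
again [26.9, 32.3]
```

Emit:
jog_arm(motion=[[-1,0,-10,0,0],[-1,0,-20,0,0],[-1,0,-12,0,0],[-1,0,0,-15,0],[-1,0,0,-35,0],[-1,0,0,-35,0],[-1,0,0,-25,0],[-1,0,0,-10,0],[-1,0,0,0,0]])

```text
time: 15.28
tool_pos: [0.5365, -0.2398, 0.3125]
tcp_rot: [2.371, 2.05, 0.006]
wrist_force: [-0.0, -0.9, -3.8]
width: 0.239
grip_force: 99.6
```

```bash
python3 chk.py; python3 - <<'E'
from plan import *
plan([(.534,.367,.31,94.9),(.534,.367,.145,94.9)],-1,36)
E
```

```text
15.2833 [ 0.53651349 -0.23981407  0.31247154] 81.7 [-0.  -0.9 -3.8] along 0.5651 lat -0.1613
[649.1, 651.6] adv L,R [27.1, 32.2]
again [27.0, 32.2]
[[-1, 35, -5, 0, -1], [-1, 35, -5, 0, -1], [-1, 35, -4, 0, -1], [-1, 36, -3, 0, -1], [-1, 36, -3, 0, -1], [-1, 36, -2, 0, -1], [-1, 36, -1, 0, -1], [-1, 36, -1, 0, -1], [-1, 35, 0, 0, -1], [-1, 36, 0, 0, -1]]
[[-1, 35, 1, 0, 0], [-1, 36, 1, 0, -1], [-1, 35, 2, -1, 0], [-1, 36, 2, 0, -1], [-1, 35, 2, -1, 0], [-1, 36, 2, 0, -1], [-1, 35, 3, -1, 0], [-1, 0, 0, 33, 0], [-1, 0, 0, 33, 0], [-1, 0, 0, 33, 0]]
[[-1, 0, 0, 33, 0], [-1, 0, 0, 33, 0]]
end [0.5339726  0.36690286 0.14517147] 94.69850975103326
```

Emit:
jog_arm(motion=[[-1,18,-3,0,-1],[-1,35,-5,0,-1],[-1,35,-4,0,-1],[-1,36,-3,0,-1],[-1,36,-3,0,-1],[-1,36,-2,0,-1],[-1,36,-1,0,-1],[-1,36,-1,0,-1],[-1,35,0,0,-1],[-1,36,0,0,-1]])

```text
time: 16.22
tool_pos: [0.532, 0.1026, 0.3046]
tcp_rot: [-2.185, -2.253, 0.006]
wrist_force: [0.2, 0.2, -2.5]
width: 0.24
grip_force: 99.4
```

Emit:
jog_arm(motion=[[-1,35,1,0,0],[-1,36,1,0,-1],[-1,35,2,0,0],[-1,36,2,0,-1],[-1,35,2,0,0],[-1,36,2,0,-1],[-1,36,3,0,0],[-1,14,0,0,0],[-1,0,0,0,0],[-1,0,0,0,0]])

```text
time: 17.05
tool_pos: [0.5313, 0.3643, 0.3047]
tcp_rot: [-2.126, -2.312, 0.009]
wrist_force: [0.3, -0.0, -3.1]
width: 0.244
grip_force: 99.4
```

```bash
python3 chk.py; python3 - <<'E'
from lugs import *
C,im,P=look('top')
for c in ((.661,-.083),(.643,-.252)):
    m=(P[...,2]>.094)&(P[...,2]<.108)&(np.hypot(P[...,0]-c[0],P[...,1]-c[1])<.03); q=P[m]; print(m.sum(),q.mean(0),q[:,:2].mean(0)@ex)
C,im,P=look('wrist'); p,y,R=pose(); print(R[:,2])
m=(np.hypot(P[...,0]-p[0],P[...,1]-p[1])<.075)&(P[...,2]>p[2]-.134-.01)&(P[...,2]<p[2]-.134+.08)
h=P[m]; print('head top',np.median(h[:,2]),'expect',p[2]-.134+.065)
t=h[h[:,2]>np.median(h[:,2])-.006]; A=np.c_[t[:,:2],np.ones(len(t))]; print('tilt',np.linalg.lstsq(A,t[:,2],rcond=None)[0])
E
```

```text
17.05 [0.53128267 0.36433312 0.30466291] 94.8 [ 0.3 -0.  -3.1] along 0.4742 lat 0.436
[649.1, 651.6] adv L,R [27.4, 32.6]
again [26.8, 32.0]
108 [ 0.66062325 -0.08229769  0.10270074] 0.6656290005979297
111 [ 0.64353629 -0.25140372  0.10253398] 0.6727107606676553
[-0.00103754 -0.00112253 -0.99999883]
head top 0.23721218392784837 expect 0.238457875820897
tilt [-0.00292909 -0.01466699  0.24435646]
```

Top and scene views agree: L is about +27 mm, R about +32.5 mm, and the lead is 6 to 7 mm. The mallet hangs straight, so I lower it.

Emit:
jog_arm(motion=[[-1,0,0,20,0],[-1,0,0,36,0],[-1,0,0,36,0],[-1,0,0,36,0],[-1,0,0,22,0],[-1,0,0,10,0],[-1,0,0,4,0],[-1,0,0,0,0],[-1,0,0,0,0]])

```text
time: 18.0
tool_pos: [0.5342, 0.3649, 0.1466]
tcp_rot: [2.129, 2.309, 0.006]
wrist_force: [0.2, -0.4, -3.3]
width: 0.245
grip_force: 99.3
```

Emit:
jog_arm(motion=[[-1,0,0,1,0],[-1,0,0,1,0],[-1,0,0,0,0]])

```text
time: 18.25
tool_pos: [0.5335, 0.365, 0.1439]
tcp_rot: [2.128, 2.31, 0.004]
wrist_force: [0.0, -0.0, -2.9]
width: 0.244
grip_force: 99.3
```

Emit:
jog_arm(motion=[[-1,0,0,3,0],[-1,0,0,2,0],[-1,0,0,2,0],[-1,0,0,0,0]])

```text
time: 18.58
tool_pos: [0.5321, 0.3642, 0.1344]
tcp_rot: [-2.128, -2.31, 0.002]
wrist_force: [-0.1, 0.3, -2.8]
width: 0.244
grip_force: 99.4
```

Emit:
jog_arm(motion=[[-1,0,0,1,0],[-1,0,0,1,0],[-1,0,0,0,0]])

```text
time: 18.83
tool_pos: [0.5324, 0.3644, 0.1344]
tcp_rot: [-2.128, -2.31, 0.001]
wrist_force: [-3.2, -2.9, 3.8]
width: 0.247
grip_force: 100.2
```

Contact: the vertical force changed by 6.6 N. I open slowly, then withdraw upward.

Emit:
jog_arm(motion=[[-0.3,0,0,0,0],[0,0,0,0,0],[0.5,0,0,0,0],[1,0,0,0,0],[1,0,0,0,0],[1,0,0,0,0],[1,0,0,0,0],[1,0,0,0,0]])

```text
time: 19.5
tool_pos: [0.5327, 0.3645, 0.1333]
tcp_rot: [-2.129, -2.311, -0.0]
wrist_force: [0.5, -0.8, 0.9]
width: 0.999
grip_force: 0.0
```

Emit:
jog_arm(motion=[[1,0,0,-10,0],[1,0,0,-25,0],[1,0,0,-35,0],[1,0,0,-35,0],[1,0,0,-35,0],[1,0,0,-20,0],[1,0,0,0,0],[1,0,0,0,0]])

```text
time: 20.17
tool_pos: [0.5336, 0.3651, 0.2965]
tcp_rot: [2.128, 2.31, 0.008]
wrist_force: [0.2, 0.7, -0.5]
width: 1.0
grip_force: 0.0
```

```bash
python3 chk.py; python3 - <<'E'
from lugs import *
C,im,P=look('wrist'); s=bot.read_state(); print(s['width'],s['time'])
near=(abs(P[...,0]-.533)<.08)&(abs(P[...,1]-.367)<.08)
h=P[near&(P[...,2]>.055)&(P[...,2]<.075)]; print(cv2.minAreaRect((h[:,:2]*1000).astype(np.float32)),np.median(h[:,2]))
t=P[near&(P[...,2]>.18)&(P[...,2]<.2)]; print(t.mean(0),len(t))
E
```

```text
20.1667 [0.53364232 0.36506933 0.29649538] 94.7 [ 0.2  0.7 -0.5] along 0.4764 lat 0.4371
[649.1, 651.6] adv L,R [26.9, 32.5]
again [27.0, 32.3]
0.9967970400915626 20.3167
((531.558837890625, 365.2324523925781), (110.00858306884766, 60.64961242675781), 4.183485507965088) 0.06470537059359335
[0.53139394 0.36715059 0.18864903] 747
```

View pics/last.png

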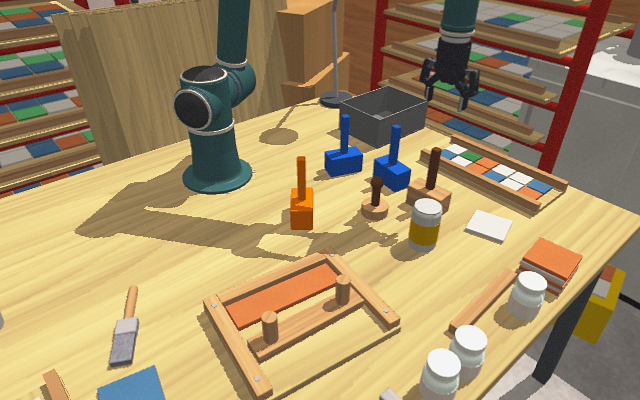

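The mallet stands upright at (430,180), the gripper is clear above it at (450,85), and the lugs at (270,325) and (343,290) have moved out with the bar nearly square. I hand the job in.

```bash
python3 -c "
from workcell import bot
print(bot.finish_job())"
```

```text
the job is handed in; nothing more can be done
None
```

I handed the job in at about 20 s: four alternating taps starting with the left lug put the left lug about 27 mm and the right about 32.5 mm further out (5 to 7 mm apart depending on the camera), and the mallet stands upright on its head at its starting spot, released and clear of the mould.

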